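# Unlock the saffron box in the spice drawer

## Robot

A 6-joint arm with a two-finger parallel gripper is mounted at the origin on the work surface. World frame = base frame: x ahead of the robot, y to its left, z up, the work surface at z = 0. Lengths are in m, angles in rad, forces in N, time in s.
With the tool pointing down it reaches from about 0.275 to 0.725 m from the base axis. Payload 5.6 kg.
Tool frame: the origin (TCP) lies on the centre line of the jaws, within the pads' length; the fingertips stand 8 mm ahead of it and the grasp point (between the pads) lies 11 mm behind it; z points along the fingers, y is the line along which they close (so a half turn about z gives the same grasp; the last joint's range is limited). The gripper opens to 85 mm and grips with 20 to 120 N. Pads are 22 mm wide; open, the fingers measure 114 mm over their backs; the gripper's body (76 mm by 85 mm) begins 54 mm behind the grasp point. The pads swing forward as they close: fully open they stand 13 mm farther back than shut.
Start: joints at [1.558, 0.255, 0.108, 0, -1.424, -0.285], TCP at [0.161, 0.526, 0.239] pointing down, gripper open.
Joint ranges: [-2.95, 2.95], [-1.21, 1.97], [-1.09, 1.5], [-2.87, 1.71], [-2.94, -0.07], [-3.05, 3.05]. Speed limits (rad/s): [2.57, 2.57, 3.14, 3.14, 3.14, 3.14].

## Interface

Orientations are given as a unit quaternion [w, x, y, z].
In Python, from station import bot, optics, sign_off, models gives the robot as it stands.
- The arm moves only by the tool move_arm, never from a script. Its arguments are lists of equal length, an entry for each row: "dp": the shift along the tool's x, y, z in mm, a list of three; "turn": the turn about the tool's z in rad. A call has 1 to 8 rows; each row shifts and turns the commanded pose from where the row before left it, along the tool's axes as they then stand; what a row does not reach is not made up. A row lasts 1/8 s, in which the tool goes at most 62.5 mm and 10.7 degrees, less where a joint would pass 70% of its speed; a pose out of reach is approached as far as the arm can. A call is refused whole if a number of a shift passes 62.5 or a number of a turn 0.188, either way. A call with a gripper value outside its range is refused whole. "jaw" is the finger opening in mm, from 0 to 85.4, set as the call begins (left out, the last holds). The fingers move at their own pace and stop on an object; the grip force is fixed at half the most. Time passes only in rows, so rows that do not move let the fingers close. It gives the time, the measured TCP pose, the force, the opening and the grip force at its end, in the units of the state.
- bot.read_state(): the state, without advancing time (a new reading comes with each control period).
- optics.get_image(name): name is "side" or "top" or "wrist"; returns the picture (400x640x3 uint8, red, green, blue); there is no depth.
- optics.camera_info(name): a dict with "K" (3x3 intrinsics, pixels), "distortion" ([k1, k2, p1, p2, k3] as OpenCV has them; the pictures are not rectified), "pose" (4x4, takes a point from camera to world coordinates); the wrist camera has in their place "T_tool_cam" (4x4, takes a point from camera to tool coordinates, whose origin is the TCP and whose axes are the flange's). Camera axes: x right, y up, looking along -z (the intrinsics and any distortion apply to the point x, -y, -z); pixel columns grow to the right and rows downward; lengths in m; the calibration is good to about 2 mm. A picture is of the moment at which its call begins: read the wrist's pose just before it. camera_info takes no time and is no camera call.
- sign_off(): hands the job in; it is judged then, once.
Trained networks look in the newest picture that a camera, given by its name, has taken for a name from the list of things; names that differ only in an ending like _2 or _b are one class to them, and where a whole thing is asked for, a point or a joint stands for the part that bears it (a point fixed in the world has none). Each returns a list of dicts, best first, with "confidence" (0 to 1); they miss things now and then, are a little off and sometimes report something else, mostly with a low value. They report only what shows in the picture. A call takes as long as a camera call. They do not tell look-alikes from the thing itself.
- models.recognise(camera, target): "centre" ([column, row] in pixels, amid what is visible of it).
- models.masks_of(camera, target): "mask" (400x640 bool, what is visible of it) and "centre" ([column, row] in pixels, amid what is visible of it).
The state is a dict: "time_s": time; "joint_pos": joint angles; "qvel": joint speeds; "tau": joint torques, N m; "tcp_pos": TCP position; "ee_rot": TCP orientation; "contact_force": force on the tool from outside, world axes, zero at the start; "torque": the same for the moment, N m; "width": finger opening in m; "grip_force": force on a finger pad.
Only numpy, scipy, OpenCV 4.12 (cv2) and the standard library are available. Lean on these libraries where they do the work, as an engineer would, in place of code of your own. Each camera call takes 0.05 s, during which the arm holds its last target. There are 200 camera calls.

## Task

Unlock the grey saffron box in the spice drawer and keep it unlocked. First turn the tagged jar that stands in front of the box, where it stands, so that its tag faces the box's reader eye; then take the key out of the black insert, push it fully home in the lock on top of the box, wiggling it past the sticky pins, and turn it a quarter turn clockwise (seen from above) to its stop. The lock springs back, so finish while still gripping the key at the stop; leave all the other things in the drawer where they are.

Things in the scene. Friction and masses are not known exactly. Their poses are not given: they have to be found in the camera images.
- lockbox: Fixed grey steel box, 120 mm deep (x), 180 wide (y), 62 high, its front (-x) with the reader eye. Origin: centre of its underside, on the grey rubber mat (mat top at z = 3 mm). Lock on the top at y = -45 mm; on the top from y = 9 to 80 mm lie a flat bolt and its two guides, 8 mm high. Drawer walls round the mat: 40 mm high on the robot's side, 70 at the sides, 90 at the far side.
- reader_eye (a point): Round glass eye, 22 mm across in a black frame, in the front face of the lockbox, 37 mm above its underside at y = +45 mm. The point is on the face of the glass; the eye looks along -x, z is up.
- jar_mid (a point): Centre of the tagged jar, 46 mm above its foot. Loose amber glass jar, about 160 g; steel lid 44 mm across, 64 to 92 mm above the foot, with a 4 mm high rib on top towards the tag. Tag: white block 14 mm wide on the glass, 18 to 46 mm above the foot, out to 31 mm from the axis on the +x side; z is up. It stands 65 to 85 mm in front of the eye, tag turned away. Another jar has no tag.
- key_bow (a point): Centre of the flat bow of the steel key (about 60 g): 34 mm wide (x), 8 thick (y), 40 high (z, up). Underside of its round 24 mm shoulder: 34 mm below this point. Below that the blade, 16 wide (x), 4 thick (y), 36 long with an 8 mm V point. Same when turned half round. It stands blade down in a slot of the insert, shoulder on the slot block's top; lift over 37 mm straight up to free it.
- insert: Fixed black plastic insert, 100 mm (x) by 178 (y). Origin on its underside, on the mat. Slot block with the key: 70 by 60 mm, 50 high, centred at y = +55 mm, key bow's width along x. Three tilted glass vials from y = -22 to -98 mm, below 75 mm high.
- keyhole (a point): Middle of the slot in the brass lock face, 2 mm above the box top. Slot 18.5 mm along x, 6 along y, 4 mm chamfer, straight down, over 40 deep; turns with the lock. Key goes in with x along x (either way round) until its shoulder rests on the face, bow centre 34 mm above this point. Two sprung sticky pins at the slot's ends, 14 and 24 mm deep, resist with about 5 N each; side wiggles of 1 mm along x help.
- plug (a joint): Turn of the lock, rad: 0 at rest, growing clockwise seen from above, stop at 1.6. A spring (about 0.06 N m at the stop) turns it back when the key is let go. The key has about 0.15 rad of play in the slot, so the hand must turn about 1.8 rad to reach the stop; 1.95 rad presses it there.
Not all that is in view belongs to the job. Leave any green or orange look-alike of the part that bears key_bow alone.

How it is judged:
On the way, in this order (a step that is already met when the one before it is completed fails the run):
1. the jar's tag faces the reader eye (y of reader_eye in the frame of jar_mid between -0.018 and 0.018 m and x of reader_eye in the frame of jar_mid between 0.04 and 0.11 m and angle between jar_mid's own z axis and vertical below 0.12 rad and height (world z) of jar_mid below 0.058 m), for 0.2 s.
2. the key is fully in the lock, not yet turned (z of key_bow in the frame of keyhole below 0.038 m and horizontal distance between key_bow and keyhole below 0.006 m and angle between key_bow's own z axis and vertical below 0.15 rad and value of joint plug below 0.5 rad), for 0.1 s.
3. the key is turned a quarter turn clockwise and held by the gripper (z of key_bow in the frame of keyhole below 0.038 m and horizontal distance between key_bow and keyhole below 0.006 m and angle between key_bow's own z axis and vertical below 0.15 rad and value of joint plug above 1.3 rad and contact force between the fingers and key above 2 N), for 0.3 s.
At the end, for the whole second after the job is handed in: Gripper grips the key (over 2 N); key home in the lock (shoulder within 4 mm of the face, 6 mm of the axis, upright to 0.15 rad), lock turned at least 1.3 rad; jar upright on the mat, axis 40 to 110 mm from the eye, which lies within 18 mm (about 13 degrees) of the tag's direction (all of step 1 and all of step 3); the arm keeps its last pose, push and grip.
It fails at once if another thing in the drawer is displaced by more than 30 mm (distance of any of plain_jar, pepper_grinder, nutmeg_grater, lid_clamp, spice_can, pinch_bowl, measuring_spoon from where it was at the start of the episode above 0.03 m).
It fails at once if the tagged jar is tipped over (angle between jar_mid's own z axis and vertical above 0.6 rad).
It also fails if it takes over 62 s, if anything falls off the work surface, if the arm or the gripper's body presses on something with over 40 N, if the wrist force passes 120 N, or if a joint passes its speed limit or range.

## Working session

There is one attempt and no reset: what is moved stays moved. The work goes in short steps, Python scripts to look and compute and a tool call to move; the robot and the scene stay as the last step left them, time stands still between calls to the robot, and variables do not carry over. Pictures are saved under pics/ and viewed, at most 10 in all, crops included, and the job is handed in when it is done.

Besides the shell and the picture viewer there is one more tool, called after "Request:" as name([rows], argument=value, ...), one row to a line, values as JSON. move_arm: Moves the arm, as the interface text tells. Its arguments: {"type":"object","properties":{"dp":{"type":"array"},"turn":{"type":"array"},"jaw":{"type":"number"}},"required":["dp","turn"]}

```bash
ls; mkdir -p pics
python3 - <<'E'
from station import bot, optics, models
import cv2, numpy as np
s=bot.read_state(); print({k:np.round(v,4).tolist() for k,v in s.items()})
for n in ("top","side","wrist"):
    im=optics.get_image(n); cv2.imwrite(f"pics/{n}0.png",im[...,::-1])
    i=optics.camera_info(n); print(n,{k:np.round(v,4).tolist() for k,v in i.items()})
    for t in ("lockbox","jar_mid","key_bow","insert","plug","reader_eye","keyhole"):
        try: print(t,[(np.round(d["centre"]).tolist(),round(d["confidence"],2)) for d in models.recognise(n,t)])
        except Exception as e: print(t,e)
a=np.vstack([cv2.imread(f"pics/{n}0.png") for n in("top","side")]); cv2.imwrite("pics/both.png",cv2.resize(a,(480,600)))
E
```

```text
pics
{'time_s': 0.0, 'joint_pos': [1.5576, 0.2558, 0.107, -0.0005, -1.4239, -0.2846], 'qvel': [-0.0006, 0.0013, 0.0007, -0.0012, 0.0008, 0.0004], 'tau': [-0.001, -38.6633, 23.7942, 5.3654, -0.0061, -0.0], 'tcp_pos': [0.1612, 0.5254, 0.2384], 'ee_rot': [0.001, 0.9889, -0.1484, -0.0001], 'contact_force': [0.5565, 0.3536, -0.5534], 'torque': [0.0349, 0.0675, 0.0446], 'grip_force': 0.0, 'width': 0.0853}
top {'K': [[474.5368, 0.0, 316.6035], [0.0, 474.5368, 197.1775], [0.0, 0.0, 1.0]], 'distortion': [-0.1112, 0.0, 0.0, 0.0, 0.0], 'pose': [[0.0041, 0.994, -0.1089, 0.4517], [-0.9993, 0.0, -0.0371, -0.0069], [-0.0369, 0.109, 0.9934, 0.9446], [0.0, 0.0, 0.0, 1.0]]}
lockbox [([226.0, 179.0], 0.72)]
jar_mid [([411.0, 166.0], 0.37)]
key_bow [([345.0, 198.0], 0.87), ([412.0, 165.0], 0.73), ([306.0, 266.0], 0.72), ([411.0, 235.0], 0.7)]
insert [([443.0, 165.0], 0.89), ([230.0, 175.0], 0.54)]
plug [([247.0, 182.0], 0.75)]
reader_eye [([229.0, 176.0], 0.94), ([442.0, 165.0], 0.51)]
keyhole [([248.0, 185.0], 0.88)]
side {'K': [[463.34, 0.0, 327.5905], [0.0, 463.34, 206.1126], [0.0, 0.0, 1.0]], 'distortion': [-0.1004, 0.0, 0.0, 0.0, 0.0], 'pose': [[-0.874, 0.2736, -0.4015, 0.2184], [-0.4853, -0.5321, 0.6938, 0.588], [-0.0238, 0.8012, 0.5979, 0.5642], [0.0, 0.0, 0.0, 1.0]]}
lockbox [([249.0, 279.0], 0.65)]
jar_mid [([287.0, 341.0], 0.89), ([252.0, 280.0], 0.44)]
key_bow [([345.0, 218.0], 0.83), ([343.0, 154.0], 0.78), ([386.0, 264.0], 0.59)]
insert [([354.0, 169.0], 0.63)]
plug [([264.0, 250.0], 0.78)]
reader_eye [([247.0, 279.0], 0.83)]
keyhole [([269.0, 247.0], 0.81)]
wrist {'K': [[278.6557, 0.0, 322.1459], [0.0, 278.6557, 202.2077], [0.0, 0.0, 1.0]], 'distortion': [-0.0495, 0.0, 0.0, 0.0, 0.0], 'T_tool_cam': [[-0.0001, 0.9483, 0.3173, 0.0814], [1.0, 0.0002, -0.0005, -0.0003], [-0.0006, 0.3173, -0.9483, -0.1357], [0.0, 0.0, 0.0, 1.0]]}
lockbox []
jar_mid []
key_bow []
insert []
plug []
reader_eye []
keyhole []
```

View pics/top0.png

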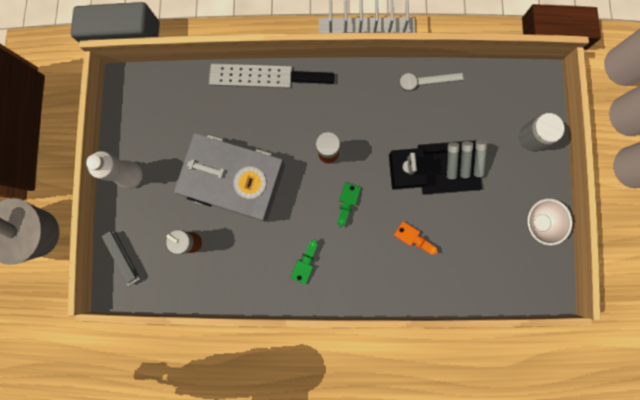

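View pics/side0.png

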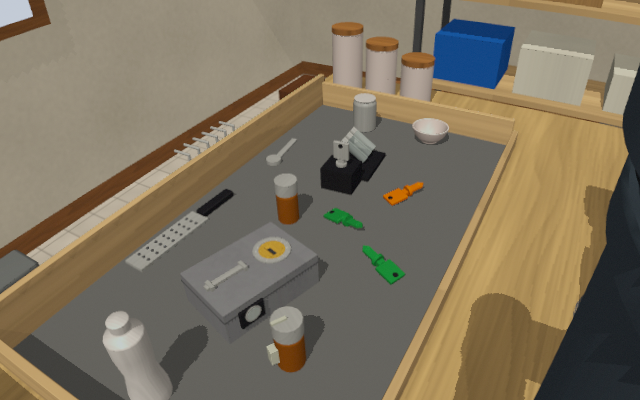

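Top view: the true grey key stands in the insert at about (410,163). Its look-alikes are green at (345,200) and (306,262) and orange at (415,238), all lying flat. The tagged jar with the rib is at (180,241) and the plain jar is at (328,148). The box is at (230,178), its lock at (249,182), and its eye on the lower-left front. Side view: the tag is at (272,353), the eye at (252,313) and the key at (342,152).

```bash
cat > h.py <<'E'
import numpy as np, cv2
from station import bot, optics, models
from scipy.spatial.transform import Rotation as R
def tool():
    s=bot.read_state(); T=np.eye(4); q=np.array(s["ee_rot"]); T[:3,:3]=R.from_quat(q[[1,2,3,0]]).as_matrix(); T[:3,3]=s["tcp_pos"]; return T
def cam(n,T=None):
    i=optics.camera_info(n); P=np.array(i["pose"]) if "pose" in i else (tool() if T is None else T)@np.array(i["T_tool_cam"])
    return np.array(i["K"]),np.array(i["distortion"]),P
def ray(c,px):
    K,d,P=c; u=cv2.undistortPoints(np.array(px,float).reshape(-1,1,2),K,d).reshape(-1,2)
    v=np.c_[u[:,0],-u[:,1],-np.ones(len(u))]@P[:3,:3].T; return P[:3,3],v
def onz(c,px,z):
    o,v=ray(c,px); return o+v*((z-o[2])/v[:,2])[:,None]
def proj(c,X):
    K,d,P=c; p=(np.atleast_2d(X)-P[:3,3])@P[:3,:3]; return cv2.projectPoints(p*[1,-1,-1],np.zeros(3),np.zeros(3),K,d)[0].reshape(-1,2)
def tri(cs,pxs):
    A=np.zeros((3,3));b=np.zeros(3)
    for c,p in zip(cs,pxs):
        o,v=ray(c,p); v=v[0]/np.linalg.norm(v[0]); M=np.eye(3)-np.outer(v,v); A+=M;b+=M@o
    return np.linalg.solve(A,b)
E
python3 - <<'E'
from h import *
np.set_printoptions(precision=4,suppress=True)
t=cam("top"); s=cam("side")
print("boxtop corners", onz(t,[(190,135),(283,155),(267,218),(176,193)],.065))
print("jar lid",onz(t,[(179.5,241.5)],.095),"rib",onz(t,[(173,239)],.097))
print("keyhole",onz(t,[(249,182)],.067)); print("key",onz(t,[(410,161)],.087), tri([t,s],[(410,162),(341,152)]))
print("insert", onz(t,[(391,150),(429,150),(390,188),(481,187)],.053))
m=[("top",(165,125,295,255)),("wrist",None)]
im=cv2.imread("pics/top0.png"); a=cv2.resize(im[127:257,160:290],(585,585),interpolation=cv2.INTER_CUBIC); cv2.imwrite("pics/c1.png",a)
E
```

```text
boxtop corners [[0.669  0.2713 0.065 ]
 [0.6284 0.0899 0.065 ]
 [0.509  0.1185 0.065 ]
 [0.5562 0.2944 0.065 ]]
jar lid [[0.4636 0.2745 0.095 ]] rib [[0.468  0.2862 0.097 ]]
keyhole [[0.5767 0.1534 0.067 ]]
key [[ 0.6123 -0.1456  0.087 ]] [ 0.6099 -0.147   0.082 ]
insert [[ 0.64   -0.1153  0.053 ]
 [ 0.6401 -0.188   0.053 ]
 [ 0.5669 -0.1123  0.053 ]
 [ 0.5689 -0.2857  0.053 ]]
```

View pics/c1.png

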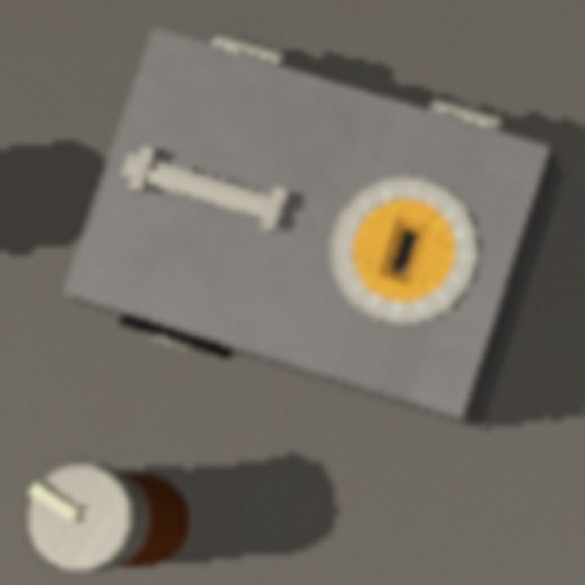

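The lock slot's centre is at crop (403,250), the eye frame around (178,335), and the jar lid at (80,517) with its rib pointing to (32,490), a yaw of about 60°. The box yaw is about -0.31, so the jar needs roughly 1.3 rad clockwise.

Request:
move_arm([
  [46,19,0],
  [46,19,0],
  [46,19,0],
  [46,19,4],
  [46,19,4],
  [46,19,4],
  [46,19,4],
  [41,18,4],
], turn=[0,0,0,0,0,0,0,0], jaw=64)

```text
time_s: 2.2
tcp_pos: [0.4653, 0.2737, 0.2192]
ee_rot: [-0.0, 0.989, -0.149, 0.0]
contact_force: [0.2, 0.6, -0.0]
width: 0.0638
grip_force: 0.0
```

Run:
```python
from h import *
np.set_printoptions(precision=4,suppress=True)
T=tool(); im=optics.get_image("wrist"); cv2.imwrite("pics/w1.png",im[...,::-1]); np.save("T1.npy",T)
print(T, bot.read_state()["joint_pos"])
c=cam("wrist",T); print(proj(c,[[.4636,.2745,.095],[.547,.2545,.04]]))
```

```text
[[ 0.9559 -0.2937  0.0002  0.4653]
 [-0.2937 -0.9559  0.0001  0.2737]
 [ 0.0002 -0.0002 -1.      0.2192]
 [ 0.      0.      0.      1.    ]] [ 0.8155  0.2439  0.0398  0.0019 -1.3684  0.4544]
[[322.0592 198.693 ]
 [317.0403 107.3096]]
```

View pics/w1.png

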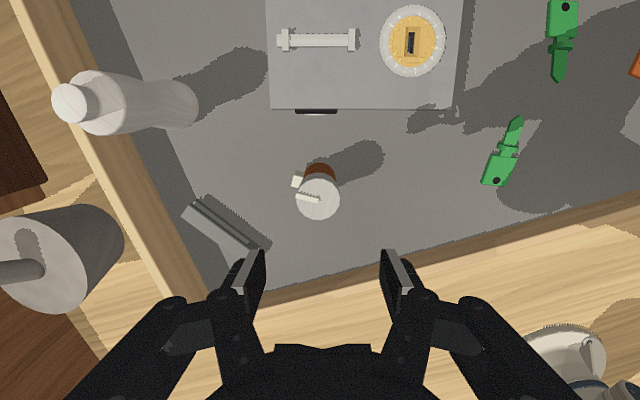

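The lid is centred at about (318,199), its rib runs from (297,195) to (320,201), and the tag is at (297,182). The box front edge is level at row 109 with the eye at column 316, and the lock is at (412,42).

Run:
```python
from h import *
np.set_printoptions(precision=4,suppress=True)
T=np.load("T1.npy"); c=cam("wrist",T); im=cv2.imread("pics/w1.png").astype(int)
roi=im[170:230,285:350]; b=roi
crm=((b[...,2]-b[...,0])>12)&(b.sum(2)>560)
n,l,st,ce=cv2.connectedComponentsWithStats(crm.astype(np.uint8)); print(st,ce+[285,170])
ys,xs=np.nonzero(crm); print(len(xs))
for k in range(1,n):
    if st[k,4]<30: continue
    y,x=np.nonzero(l==k); p=onz(c,np.c_[x+285,y+170],.099)[:,:2]; u,s,v=np.linalg.svd(p-p.mean(0)); print(p.mean(0),s,v[0],np.degrees(np.arctan2(v[0][1],v[0][0])))
print("lid",onz(c,[(318,199)],.095))
print("eye",onz(c,[(316,111)],.046)); print("front edge",onz(c,[(270,109),(453,109)],.065)); print("keyhole",onz(c,[(411.5,42)],.067))
```

```text
[[   0    0   65   60 2799]
 [   6    5   12   13   95]
 [  11    9   43   40 1006]] [[317.1133 200.229 ]
 [296.0842 181.1053]
 [318.66   199.2087]]
1101
[0.4887 0.2925] [0.0316 0.0222] [-0.7514  0.6598] 138.71586381279852
[0.4652 0.2775] [0.3337 0.3237] [0.071  0.9975] 85.93070428037719
lid [[0.4645 0.2784 0.095 ]]
eye [[0.5437 0.2566 0.046 ]]
front edge [[0.559  0.2992 0.065 ]
 [0.5061 0.1241 0.065 ]]
keyhole [[0.5771 0.1524 0.067 ]]
```

Request:
move_arm([
  [-1,-3.5,30],
  [0,0,40],
  [0,0,40],
  [0,0,29],
  [0,0,10],
  [0,0,0],
], turn=[0,0,0,0,0,0])

```text
time_s: 3.0
tcp_pos: [0.4643, 0.2786, 0.0704]
ee_rot: [0.0, 0.989, -0.148, 0.0]
contact_force: [0.8, 0.6, 0.4]
width: 0.0643
grip_force: 0.0
```

Request:
move_arm([
  [0,0,0],
  [0,0,0],
  [0,0,0],
  [0,0,0],
], turn=[0,0,0,0], jaw=38)

```text
time_s: 3.5
tcp_pos: [0.4652, 0.2792, 0.0721]
ee_rot: [-0.001, 0.989, -0.148, 0.001]
contact_force: [-0.6, 0.0, 6.6]
width: 0.0425
grip_force: 61.4
```

Request:
move_arm([
  [0,0,0],
  [0,0,0],
  [0,0,0],
  [0,0,0],
  [0,0,0],
  [0,0,0],
  [0,0,0],
  [0,0,0],
], turn=[0.165,0.165,0.165,0.165,0.165,0.165,0.165,0.165])

```text
time_s: 4.5
tcp_pos: [0.4658, 0.28, 0.0721]
ee_rot: [0.003, -0.689, 0.725, -0.0]
contact_force: [2.2, 0.8, 3.4]
width: 0.0423
grip_force: 61.1
```

Request:
move_arm([
  [0,0,0],
  [0,0,0],
  [0,0,0],
  [0,0,0],
], turn=[0,0,0,0], jaw=64)

```text
time_s: 5.0
tcp_pos: [0.464, 0.2785, 0.0701]
ee_rot: [-0.0, -0.691, 0.723, 0.0]
contact_force: [-0.3, 0.1, -0.8]
width: 0.0638
grip_force: 0.0
```

Request:
move_arm([
  [0,0,-20],
  [0,0,-40],
  [0,0,-50],
  [0,0,-50],
  [0,0,0],
], turn=[0,0,0,0,0])

```text
time_s: 5.62
tcp_pos: [0.466, 0.2798, 0.235]
ee_rot: [0.005, -0.691, 0.723, -0.0]
contact_force: [0.1, 0.5, -0.3]
width: 0.0638
grip_force: 0.0
```

Run:
```python
from h import *
T=tool(); im=optics.get_image("wrist"); cv2.imwrite("pics/w2.png",im[...,::-1]); np.save("T2.npy",T)
t=optics.get_image("top"); s=optics.get_image("side")
c=cam("wrist",T); print(proj(c,[[.465,.279,.095],[.545,.2555,.04]]),T[:3])
a=cv2.resize(im[80:320,200:440],(400,400),interpolation=3); b=cv2.resize(s[250:390,190:330],(400,400),interpolation=3)
cv2.imwrite("pics/c2.png",np.hstack([a,b])[...,::-1])
cv2.imwrite("pics/top2.png",t[...,::-1])
```

```text
[[323.86883362 190.73940459]
 [256.35117024 161.84046938]] [[-0.0461571  -0.99890845  0.00717204  0.46595896]
 [-0.99891612  0.04619826  0.00568305  0.27976516]
 [-0.00600818 -0.00690195 -0.99995813  0.23496565]]
```

View pics/c2.png

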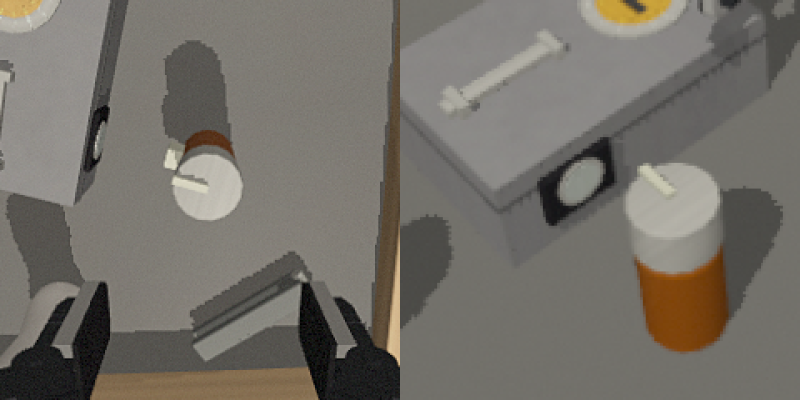

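The rib now points from the lid centre at crop (207,186) to (173,181), towards the eye at (98,138). I'll check the angle numerically.

Run:
```python
from h import *
np.set_printoptions(precision=4,suppress=True)
T=np.load("T2.npy"); c=cam("wrist",T); f=lambda p,z: onz(c,[(p[0]*.6+200,p[1]*.6+80)],z)[0]
L=f((207,186),.095);Li=f((209,188),.099);Ro=f((173,181),.099);tg=f((170,157),.049);E=f((98,138),.04)
for n,a,b in(("rib",Li,Ro),("tag",L,tg),("eye",L,E)): d=b-a; print(n,a,b,np.hypot(*d[:2]),np.degrees(np.arctan2(d[1],d[0])))
K=onz(cam("top"),[(410,161)],.087); print(T[:3,3])
```

```text
rib [0.4635 0.2801 0.099 ] [0.4851 0.2747 0.099 ] 0.022309031078531487 -14.0247647428763
tag [0.4647 0.2799 0.095 ] [0.4905 0.2711 0.049 ] 0.027236228612595698 -18.904005601257975
eye [0.4647 0.2799 0.095 ] [0.5422 0.2568 0.04  ] 0.08086438957376473 -16.626563703950676
[0.466  0.2798 0.235 ]
```

Request:
move_arm([
  [0,0,0],
  [0,0,0],
  [0,0,0],
  [0,0,0],
  [0,0,0],
  [0,0,0],
  [0,0,0],
  [0,0,0],
], turn=[-0.18,-0.18,-0.18,-0.18,-0.18,-0.18,-0.18,-0.18], jaw=40)

```text
time_s: 6.78
tcp_pos: [0.4636, 0.2781, 0.2286]
ee_rot: [0.001, 0.996, -0.086, -0.001]
contact_force: [-0.1, 1.5, -0.9]
width: 0.0402
grip_force: 0.0
```

Request:
move_arm([
  [0,0,0],
  [20,53,0],
  [20,55,0],
  [20,55,0],
  [20,55,0],
  [20,55,0],
  [20,55,0],
  [20,55,0],
], turn=[-0.177,0,0,0,0,0,0,0])

```text
time_s: 7.78
tcp_pos: [0.6036, -0.1063, 0.2285]
ee_rot: [-0.0, 1.0, -0.0, -0.002]
contact_force: [1.1, 0.3, 0.1]
width: 0.0402
grip_force: 0.0
```

Request:
move_arm([
  [5,43,0],
  [0,0,0],
], turn=[0,0])

```text
time_s: 8.02
tcp_pos: [0.6081, -0.1505, 0.2276]
ee_rot: [0.0, 1.0, -0.002, -0.002]
contact_force: [0.0, 1.1, 0.3]
width: 0.0398
grip_force: 0.0
```

Run:
```python
from h import *
T=tool(); im=optics.get_image("wrist"); cv2.imwrite("pics/w3.png",im[...,::-1]); np.save("T3.npy",T)
c=cam("wrist",T); p=proj(c,[[.611,-.146,.107]]); print(p,T[:3], bot.read_state()["joint_pos"])
x,y=p[0].astype(int); x0,y0=x-100,max(y-75,0); print(x0,y0)
cv2.imwrite("pics/c3.png",cv2.resize(im[y0:y0+150,x0:x0+200],(800,600),interpolation=3)[...,::-1])
```

```text
[[317.69195065 194.59401013]] [[ 9.99978998e-01 -4.71128266e-03 -4.45045149e-03  6.08062869e-01]
 [-4.71178236e-03 -9.99988894e-01 -1.01801969e-04 -1.50470751e-01]
 [-4.44992244e-03  1.22769390e-04 -9.99990092e-01  2.27634980e-01]] [ 8.93848769e-03  4.14218325e-01  3.07605034e-01 -4.17568227e-04
 -1.46796090e+00  1.55870391e+00]
217 119
```

View pics/c3.png

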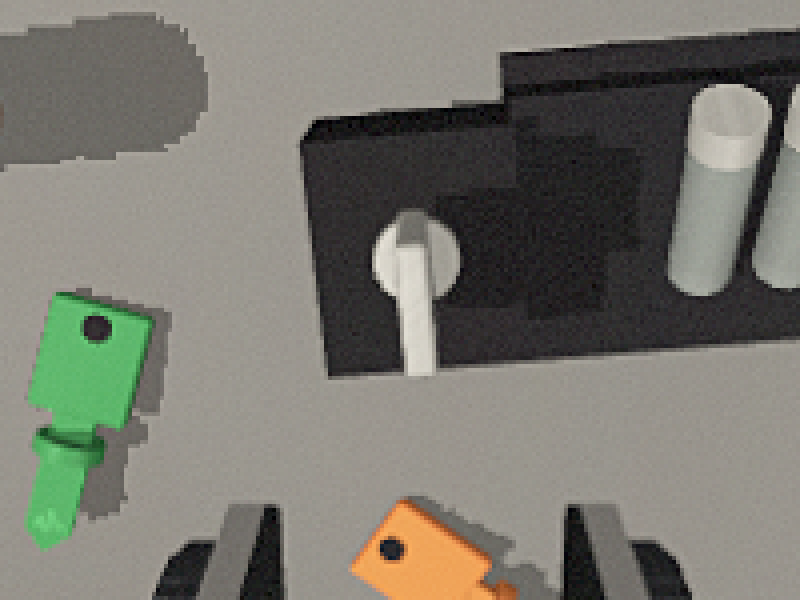

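The grey key's bow top spans crop (398,244) to (435,375). It stands in the black slot block, with the shoulder at (417,260). The green and orange look-alikes lie apart from it.

Run:
```python
from h import *
np.set_printoptions(precision=4,suppress=True)
T=np.load("T3.npy"); c=cam("wrist",T); f=lambda p,z: onz(c,np.array(p)/4+[217,119],z)
P=f([(398,244),(428,244),(435,375),(405,376)],.107); m=P.mean(0); d=(P[0]+P[1]-P[2]-P[3])/2; print(P,m,np.linalg.norm(d),np.arctan2(d[1],d[0]))
B=f([(303,142),(328,378)],.053); d=B[0]-B[1]; print("block",np.arctan2(d[1],d[0]),np.linalg.norm(d)); S=f([(417,260)],.061);print("shoulder",S)
Rt=np.array([[1,-.0047],[-.0047,-1]]); print("tool delta mm",(m[:2]-T[:2,3])@Rt*1e3)
print(np.arctan2(T[1,0],T[0,0]))
```

```text
[[ 0.6254 -0.145   0.107 ]
 [ 0.6254 -0.1521  0.107 ]
 [ 0.5923 -0.1537  0.107 ]
 [ 0.5921 -0.1464  0.107 ]] [ 0.6088 -0.1493  0.107 ] 0.033275564285864465 0.04474838872608537
block 0.06789062958765128 0.07043958336798122
shoulder [[ 0.6092 -0.1493  0.061 ]]
tool delta mm [ 0.729  -1.1711]
-0.004711846443165718
```

Request:
move_arm([
  [0.7,-1.2,30],
  [0,0,40],
  [0,0,40],
  [0,0,28],
  [0,0,10],
  [0,0,0],
], turn=[-0.06,0,0,0,0,0])

```text
time_s: 8.82
tcp_pos: [0.6093, -0.1458, 0.0821]
ee_rot: [0.0, 1.0, 0.03, -0.0]
contact_force: [0.7, 0.1, 0.3]
width: 0.0401
grip_force: 0.0
```

Request:
move_arm([
  [0,0,0],
  [0,0,0],
  [0,0,0],
  [0,0,0],
  [0,0,0],
], turn=[0,0,0,0,0], jaw=2)

```text
time_s: 9.45
tcp_pos: [0.6103, -0.147, 0.0835]
ee_rot: [0.001, 1.0, 0.03, 0.001]
contact_force: [0.0, -4.4, 4.9]
width: 0.007
grip_force: 59.9
```

Request:
move_arm([
  [0,0,-10],
  [0,0,-15],
  [0,0,-25],
  [0,0,-30],
  [0,0,-30],
  [0,0,0],
  [0,0,0],
  [0,0,0],
], turn=[0,0,0,0,0,0.18,0.18,0])

```text
time_s: 10.45
tcp_pos: [0.609, -0.1455, 0.1913]
ee_rot: [-0.001, 0.989, -0.149, -0.001]
contact_force: [0.1, 0.6, -0.8]
width: 0.007
grip_force: 59.5
```

Request:
move_arm([
  [-20,-34,0],
  [-20,-35,0],
  [-20,-35,0],
  [-20,-35,0],
  [-20,-35,0],
  [-20,-35,0],
  [-20,-35,0],
  [-20,-33,0],
], turn=[0,0,0,0,0,0,0,0])

```text
time_s: 11.45
tcp_pos: [0.5377, 0.1672, 0.1917]
ee_rot: [-0.0, 0.989, -0.148, -0.001]
contact_force: [0.4, -0.7, -1.2]
width: 0.0071
grip_force: 59.5
```

Request:
move_arm([
  [0,0,0],
  [0,0,0],
], turn=[0,0])

```text
time_s: 11.7
tcp_pos: [0.5384, 0.1657, 0.1919]
ee_rot: [0.0, 0.989, -0.148, -0.001]
contact_force: [0.5, -0.5, 1.1]
width: 0.0072
grip_force: 59.6
```

Run:
```python
from h import *
np.set_printoptions(precision=4,suppress=True)
T=tool(); im=optics.get_image("wrist"); cv2.imwrite("pics/w4.png",im[...,::-1]); np.save("T4.npy",T)
optics.get_image("side")
for t in ("key_bow","keyhole"):
  for n in ("side","wrist"): print(n,t,[(np.round(d["centre"],1).tolist(),round(d["confidence"],2)) for d in models.recognise(n,t)])
c=cam("wrist",T); p=proj(c,[[.577,.153,.067]]); print(p,T[:3], bot.read_state()["joint_pos"])
y0=max(int(p[0,1])-60,0); x0=220; print(x0,y0)
cv2.imwrite("pics/c4.png",cv2.resize(im[y0:y0+150,x0:x0+200],(800,600),interpolation=3)[...,::-1])
```

```text
side key_bow [([401.4, 196.5], 0.76), ([384.7, 268.8], 0.72), ([344.2, 218.2], 0.68)]
wrist key_bow [([320.1, 261.6], 0.89), ([488.0, 120.7], 0.81), ([440.2, 242.1], 0.71), ([601.0, 156.9], 0.57)]
side keyhole [([270.3, 247.7], 0.66)]
wrist keyhole []
[[323.1128 155.0157]] [[ 0.956  -0.2935 -0.001   0.5384]
 [-0.2935 -0.956  -0.0002  0.1657]
 [-0.0009  0.0005 -1.      0.1919]] [ 0.5746  0.2998  0.0494 -0.0001 -1.3205  0.6949]
220 95
```

View pics/c4.png

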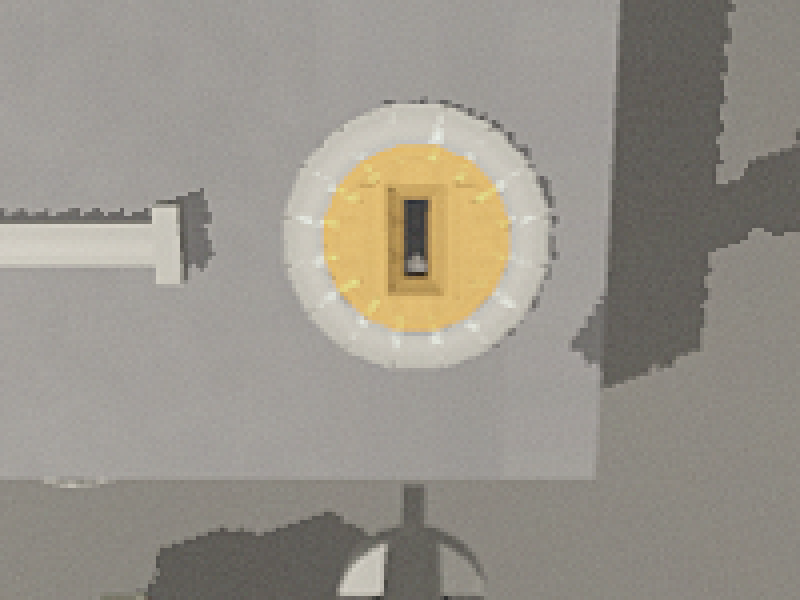

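The slot's chamfer is centred at crop (415.5,240), parallel to the tool's x. The blade's tip is at (414,486) and the key's shoulder rim at (413,527), so the key sits straight in the hand.

Run:
```python
from h import *
np.set_printoptions(precision=4,suppress=True)
C=np.eye(4); i=optics.camera_info("wrist"); c=(np.array(i["K"]),np.array(i["distortion"]),np.array(i["T_tool_cam"]))
g=lambda p: np.array([220+p[0]/4,95+p[1]/4])
for o in (.027,.030,.033): print(o,(proj(c,[[.012,.0005,o],[0,.0005,o+.036],[.008,.0005,o+.028],[.008,.0005,o+.036]])-[220,95])*4)
# keyhole in tool frame: plane tool z = Ttcp - .067
for z in (.1905,.1919,.193):
  print("keyhole tool",onz(c,[g((415.5,240))],z-.067)*1e3)
print("tip tool",onz(c,[g((413.5,486))],.066)*1e3)
im=cv2.imread("pics/w4.png"); 
s=bot.read_state(); print(s["tcp_pos"],s["contact_force"])
```

```text
0.027 [[413.2158 518.7925]
 [412.2913 502.6402]
 [412.4981 478.7503]
 [412.3336 463.6004]]
0.03 [[413.1316 511.4476]
 [412.2339 496.789 ]
 [412.435  472.9392]
 [412.2749 458.1949]]
0.033 [[413.0501 504.3312]
 [412.178  491.0886]
 [412.3736 467.2854]
 [412.2177 452.9307]]
keyhole tool [[ 40.9894   1.4321 123.5   ]]
keyhole tool [[ 40.7708   1.4416 124.9   ]]
keyhole tool [[ 40.5991   1.449  126.    ]]
tip tool [[ 2.2557  0.7436 66.    ]]
[0.5389 0.165  0.1923] [-1.0456 -0.02   -0.5185]
```

Request:
move_arm([
  [21,0.7,0],
  [21,0,0],
  [0,0,20],
  [0,0,20],
  [0,0,12],
  [0,0,0],
], turn=[0,0,0,0,0,0])

```text
time_s: 12.75
tcp_pos: [0.5783, 0.1521, 0.1396]
ee_rot: [0.001, 0.989, -0.15, -0.001]
contact_force: [-0.1, 0.0, -0.9]
width: 0.0072
grip_force: 59.5
```

Run:
```python
from h import *
T=tool(); im=optics.get_image("wrist"); cv2.imwrite("pics/w5.png",im[...,::-1]); print(T[:3,3])
s=optics.get_image("side"); a=cv2.resize(im[130:250,260:380],(400,400),interpolation=3); b=cv2.resize(s[190:290,220:320],(400,400),interpolation=3)
cv2.imwrite("pics/c5.png",np.hstack([a,b])[...,::-1])
```

```text
[0.57828631 0.15208946 0.13956532]
```

View pics/c5.png

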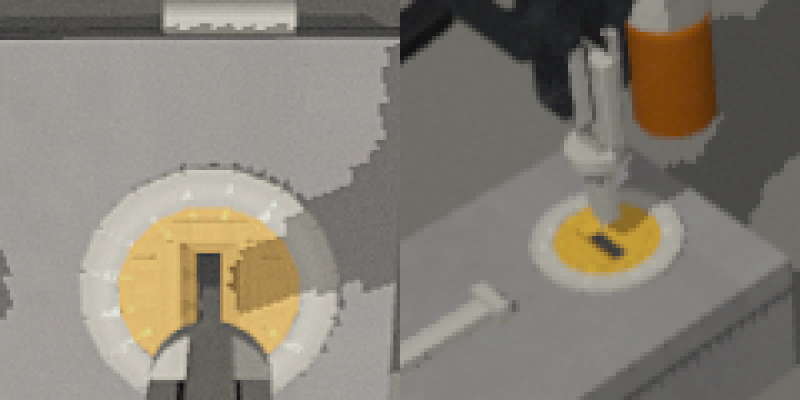

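Blade and slot line up (crop columns 209 and 208); in the side view the tip (612,225) is just above the slot (606,243). Lowering slowly.

Request:
move_arm([
  [0,0,4],
  [0,0,4],
  [0,0,4],
  [0,0,3],
  [0,0,3],
  [0,0,0],
], turn=[0,0,0,0,0,0])

```text
time_s: 13.6
tcp_pos: [0.5785, 0.1525, 0.122]
ee_rot: [0.0, 0.989, -0.15, -0.0]
contact_force: [0.4, 0.6, -1.0]
width: 0.0068
grip_force: 59.5
```

Request:
move_arm([
  [1,0,2],
  [-2,0,2],
  [2,0,2],
  [-2,0,2],
  [2,0,2],
  [-2,0,2],
  [2,0,2],
  [-1,0,1],
], turn=[0,0,0,0,0,0,0,0])

```text
time_s: 14.6
tcp_pos: [0.5799, 0.1525, 0.1078]
ee_rot: [-0.0, 0.989, -0.15, 0.001]
contact_force: [5.9, -1.8, 2.2]
width: 0.0071
grip_force: 59.9
```

Request:
move_arm([
  [1.5,0,2],
  [-2,0,2],
  [2,0,2],
  [-2,0,2],
  [2,0,2],
  [-2,0,2],
  [2,0,2],
  [-1,0,0],
], turn=[0,0,0,0,0,0,0,0])

```text
time_s: 15.6
tcp_pos: [0.5791, 0.1522, 0.0971]
ee_rot: [-0.0, 0.989, -0.149, 0.001]
contact_force: [-6.2, -1.6, 23.3]
width: 0.0073
grip_force: 63.6
```

Request:
move_arm([
  [1,0,1],
  [-2,0,1],
  [2,0,0],
  [-1,0,0],
], turn=[0,0,0,0])

```text
time_s: 16.1
tcp_pos: [0.5797, 0.1521, 0.0968]
ee_rot: [-0.0, 0.989, -0.149, 0.002]
contact_force: [-8.8, -2.7, 32.5]
width: 0.0073
grip_force: 65.0
```

Run:
```python
from h import *
np.set_printoptions(precision=4,suppress=True)
print(bot.read_state()["tcp_pos"],bot.read_state()["contact_force"])
im=optics.get_image("wrist"); s=optics.get_image("side"); a=cv2.resize(im[150:270,260:380],(400,400),interpolation=3); b=cv2.resize(s[190:290,220:320],(400,400),interpolation=3)
cv2.imwrite("pics/c6.png",np.hstack([a,b])[...,::-1])
```

```text
[0.5797 0.1521 0.0968] [-8.8101 -2.7086 32.5407]
```

View pics/c6.png

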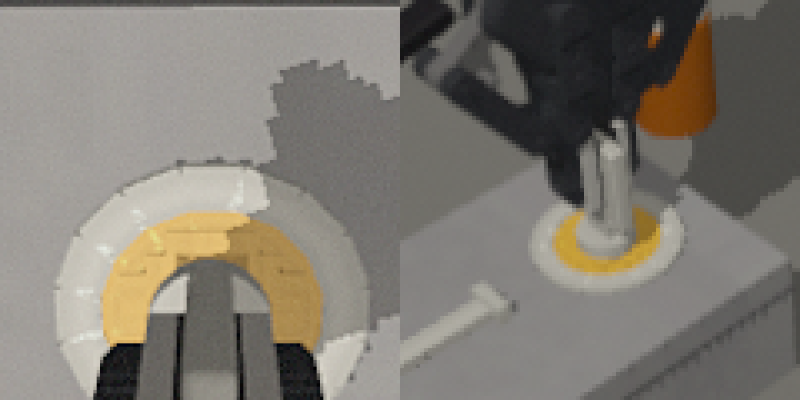

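The shoulder rests on the brass face, so the key is home. I'll ease the push, then turn clockwise about the key, which sits about 2 mm behind the tool axis.

Request:
move_arm([
  [-0.5,0,-1.5],
  [-0.3,0,-1],
  [0,0,0],
], turn=[0,0,0])

```text
time_s: 16.58
tcp_pos: [0.5795, 0.1522, 0.0969]
ee_rot: [-0.0, 0.989, -0.149, 0.002]
contact_force: [-2.4, -1.3, 19.5]
width: 0.0068
grip_force: 63.0
```

Request:
move_arm([
  [0,0.35,0],
  [0,0.35,0],
  [0,0.35,0],
  [0,0.35,0],
  [0,0.35,0],
  [0,0,0],
], turn=[0.17,0.17,0.17,0.17,0.17,0])

```text
time_s: 17.32
tcp_pos: [0.5787, 0.1508, 0.097]
ee_rot: [-0.001, 0.839, -0.545, 0.002]
contact_force: [-1.5, -2.7, 18.0]
width: 0.0067
grip_force: 62.9
```

Request:
move_arm([
  [0,0.35,0],
  [0,0.35,0],
  [0,0.35,0],
  [0,0.35,0],
  [0,0.35,0],
  [0,0.35,0],
  [0,0.2,0],
  [0,0,0],
], turn=[0.17,0.17,0.17,0.17,0.17,0.17,0.08,0])

```text
time_s: 18.32
tcp_pos: [0.5763, 0.1508, 0.0969]
ee_rot: [0.001, -0.432, 0.902, -0.001]
contact_force: [-2.4, -3.5, 19.4]
width: 0.0072
grip_force: 65.0
```

Request:
move_arm([
  [0,0,0],
  [0,0,0],
  [0,0,0],
  [0,0,0],
], turn=[0,0,0,0])

```text
time_s: 18.82
tcp_pos: [0.5763, 0.1508, 0.097]
ee_rot: [0.001, -0.432, 0.902, -0.001]
contact_force: [-2.3, -2.6, 18.9]
width: 0.007
grip_force: 64.9
```

Run:
```python
from h import *
s=bot.read_state(); print({k:np.round(s[k],4).tolist() for k in ("time_s","tcp_pos","ee_rot","contact_force","torque","grip_force","joint_pos")})
im=optics.get_image("wrist"); s=optics.get_image("side"); t=optics.get_image("top"); a=cv2.resize(im[100:300,220:420],(400,400),interpolation=3); b=cv2.resize(s[190:390,180:380],(400,400),interpolation=3)
cv2.imwrite("pics/c7.png",np.hstack([a,b])[...,::-1])
```

```text
{'time_s': 18.825, 'tcp_pos': [0.5763, 0.1508, 0.097], 'ee_rot': [0.0013, -0.4321, 0.9018, -0.0014], 'contact_force': [-2.3077, -2.6071, 18.8502], 'torque': [-1.0392, 1.015, 0.8919], 'grip_force': 64.9231, 'joint_pos': [0.5199, 0.4203, -0.026, 0.0032, -1.1221, -1.1983]}
```

View pics/c7.png

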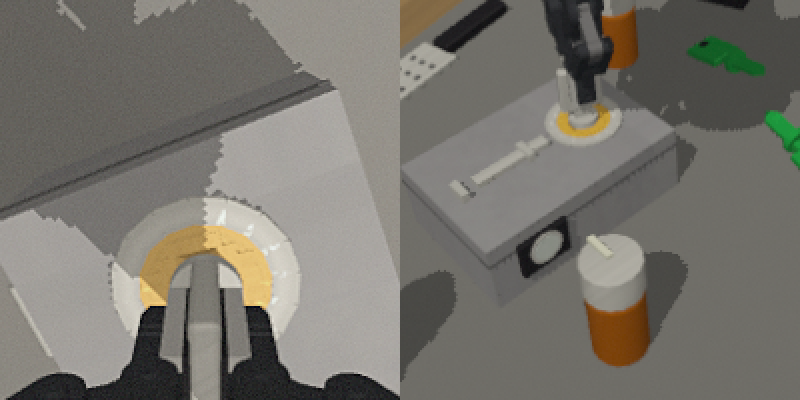

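The shoulder is on the face, the hand has turned 1.95 rad with 0.9 N m against the stop, and the bolt has moved. The tag side still faces the eye and the grip force is 65 N, so I'm handing in.

```bash
python3 -c "
from station import sign_off
print(sign_off())"
```

```text
the job is handed in; nothing more can be done
None
```

I handed the job in at about 19 s: the tag faces the eye to within about 3° by camera, and the key is home and gripped after a 1.95 rad clockwise turn, pressing on the stop; `sign_off` gave no verdict.

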